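# Touch-dry check of three finish samples

## Task

Check whether the three finish samples are touch-dry: with a fingertip touch the top of the dark brown block, then the orange-brown one, then the pale one, each so lightly that its sprung stand dips and leaves the red pointer inside the green band (3 to 10 mm down), never below it. Let each stand spring back up, do not lift the blocks or push them out of place, and leave the tin, the jar and the brush alone.

Things in the scene. Friction and masses are not known exactly. Their poses are not given: they have to be found in the camera images.
- top_dark (a point): centre of the upper face of the dark brown test piece, a flat wooden block of 40 x 110 x 22 mm (its x, y, z), lying loose on the table of its own stand; z points up, y along its long side. Its upper face is 72 mm above the bench until it is touched.
- piece_dark: the same dark brown block; origin at the centre of its underside, which rests on the stand's table.
- top_honey (a point): centre of the upper face of the orange-brown (honey) test piece, a flat wooden block of 63 x 90 x 19 mm (its x, y, z), lying loose on the table of its own stand; z points up, y along its long side. Its upper face is 69 mm above the bench until it is touched.
- piece_honey: the same orange-brown (honey) block; origin at the centre of its underside, which rests on the stand's table.
- top_pale (a point): centre of the upper face of the pale, clear-coated pine test piece, a flat wooden block of 52 x 115 x 35 mm (its x, y, z), lying loose on the table of its own stand; z points up, y along its long side. Its upper face is 85 mm above the bench until it is touched.
- piece_pale: the same pale, clear-coated pine block; origin at the centre of its underside, which rests on the stand's table.
- stand_dark: fixed grey test stand under the dark brown block: base 130 x 150 x 12 mm, origin on the bench under the table's centre, y along its long side. Its sprung table (80 x 140 mm, top 50 mm above the bench) sinks straight down under a touch: from about 2 to 3 N, then 0.6 N per mm, 14 mm to the stop; it springs back when released.
- table_dark (a joint): how far the sprung table under the dark brown block is down, m: 0 up, 0.014 at the stop.
- pointer_dark (a joint): red drag pointer of that stand, m: 0 at the top at the start; the sinking table pushes it down mm for mm (within 0.5 mm) and it stays at the deepest touch so far. It runs on an upright white scale plate at the stand's -x edge (34 mm wide, top 51 mm above the bench), whose green band goes from 0.003 to 0.010.
- stand_honey: fixed grey test stand under the orange-brown (honey) block: base 130 x 150 x 12 mm, origin on the bench under the table's centre, y along its long side. Its sprung table (80 x 140 mm, top 50 mm above the bench) sinks straight down under a touch: from about 2 to 3 N, then 0.6 N per mm, 14 mm to the stop; it springs back when released.
- table_honey (a joint): how far the sprung table under the orange-brown (honey) block is down, m: 0 up, 0.014 at the stop.
- pointer_honey (a joint): red drag pointer of that stand, m: 0 at the top at the start; the sinking table pushes it down mm for mm (within 0.5 mm) and it stays at the deepest touch so far. It runs on an upright white scale plate at the stand's -x edge (34 mm wide, top 51 mm above the bench), whose green band goes from 0.003 to 0.010.
- stand_pale: fixed grey test stand under the pale, clear-coated pine block: base 130 x 150 x 12 mm, origin on the bench under the table's centre, y along its long side. Its sprung table (80 x 140 mm, top 50 mm above the bench) sinks straight down under a touch: from about 2 to 3 N, then 0.6 N per mm, 14 mm to the stop; it springs back when released.
- table_pale (a joint): how far the sprung table under the pale, clear-coated pine block is down, m: 0 up, 0.014 at the stop.
- pointer_pale (a joint): red drag pointer of that stand, m: 0 at the top at the start; the sinking table pushes it down mm for mm (within 0.5 mm) and it stays at the deepest touch so far. It runs on an upright white scale plate at the stand's -x edge (34 mm wide, top 51 mm above the bench), whose green band goes from 0.003 to 0.010.
- small_tin: small closed tin, 79 x 85 x 80 mm high, standing loose beyond the stands; origin at its underside. A bystander.
- jar: jar with a grey screw lid, 64 mm across, 86 mm high, standing loose on the robot's side of the stands; origin at its underside. A bystander.
- brush: flat brush with wooden handle, 62 x 211 x 17 mm, lying loose to the right of the stands, long side along its y; origin at the middle of its underside. A bystander.
Things that resemble listed ones, but are neither listed nor needed, are in the scene too. Of the things that look like the piece_dark, the smaller one is meant.

How it is judged:
On the way, in this order (a step that is already met when the one before it is completed fails the run):
1. the dark brown piece is touched with the fingers so that its table dips at least 2.5 mm (contact force between the fingers and piece_dark above 0.3 N and value of joint table_dark above 0.0025 m), for 0.04 s.
2. the orange-brown (honey) piece is touched with the fingers so that its table dips at least 2.5 mm (contact force between the fingers and piece_honey above 0.3 N and value of joint table_honey above 0.0025 m), for 0.04 s.
3. the pale, clear-coated pine piece is touched with the fingers so that its table dips at least 2.5 mm (contact force between the fingers and piece_pale above 0.3 N and value of joint table_pale above 0.0025 m), for 0.04 s.
At the end, for the whole second after the job is handed in: Each red pointer stands 2.5 to 10.5 mm down, every sprung table is back up (within 1.5 mm), each block lies flat and at rest within 15 mm of where it was, and the tin, jar and brush are within 20 mm of where they stood (value of joint pointer_dark between 0.0025 and 0.0105 m and value of joint each of table_dark, table_honey, table_pale below 0.0015 m and distance of each of piece_dark, piece_honey, piece_pale from where it was at the start of the episode below 0.015 m and angle between each of piece_dark, piece_honey, piece_pale's own z axis and vertical below 0.05 rad and linear speed of each of piece_dark, piece_honey, piece_pale below 0.01 m/s and value of joint pointer_honey between 0.0025 and 0.0105 m and value of joint pointer_pale between 0.0025 and 0.0105 m and distance of each of small_tin, jar, brush from where it was at the start of the episode below 0.02 m); the robot touches nothing.
It fails at once if a block is pressed too hard (its pointer more than 10.5 mm down, past the green band) (value of joint any of pointer_dark, pointer_honey, pointer_pale above 0.0105 m).
It fails at once if a block is touched before the pointers of all those that come earlier in the order are at least 2.5 mm down (((contact force between any of the arm, the fingers and piece_honey above 0.5 N or value of joint pointer_honey above 0.002 m) and value of joint pointer_dark below 0.0025 m) or ((contact force between any of the arm, the fingers and piece_pale above 0.5 N or value of joint pointer_pale above 0.002 m) and value of joint pointer_dark below 0.0025 m) or ((contact force between any of the arm, the fingers and piece_pale above 0.5 N or value of joint pointer_pale above 0.002 m) and value of joint pointer_honey below 0.0025 m)).
It fails at once if a block is lifted 8 mm off its table or pushed more than 20 mm ((z of piece_dark in the frame of stand_dark above 0.058 m or distance of piece_dark from where it was at the start of the episode above 0.02 m) or (z of piece_honey in the frame of stand_honey above 0.058 m or distance of piece_honey from where it was at the start of the episode above 0.02 m) or (z of piece_pale in the frame of stand_pale above 0.058 m or distance of piece_pale from where it was at the start of the episode above 0.02 m)).
It fails at once if the tin, the jar or the brush is moved more than 20 mm (distance of any of small_tin, jar, brush from where it was at the start of the episode above 0.02 m).
It also fails if it takes over 51 s, if anything falls off the work surface, if the arm or the gripper's body presses on something with over 40 N, if the wrist force passes 120 N, or if a joint passes its speed limit or range.

## Robot

A 7-joint arm with a two-finger parallel gripper is mounted at the origin on the work surface; the furniture and walls round the work are solid. World frame = base frame: x ahead of the robot, y to its left, z up, the work surface at z = 0. Lengths are in m, angles in rad, forces in N, time in s.
With the tool pointing down it reaches from about 0.425 to 0.925 m from the base axis. Payload 6.8 kg.
Tool frame: the origin (TCP) lies midway between the tips of the shut fingers; the grasp point (between the pads) lies 19 mm behind it; z points along the fingers, y is the line along which they close (so a half turn about z gives the same grasp; the last joint's range is limited). The gripper opens to 85 mm and grips with 20 to 120 N. Pads are 22 mm wide; open, the fingers measure 114 mm over their backs; the gripper's body (76 mm by 85 mm) begins 54 mm behind the grasp point. The pads swing forward as they close: fully open they stand 13 mm farther back than shut.
Start: joints at [1.137, 0.477, 0.022, 1.555, -0.011, 1.109, -0.083], TCP at [0.216, -0.64, 0.196] pointing down, gripper open.
Joint ranges: [-2.96, 2.96], [-0.34, 2.1], [-1.41, 1.46], [0.24, 2.44], [-1.37, 4.51], [0.17, 1.92], [-2.96, 2.96]. Speed limits (rad/s): [2.39, 2.39, 3.14, 3.14, 3.14, 3.14, 3.14].

## Interface

Orientations are given as a unit quaternion [w, x, y, z].
In Python, from station import bot gives the robot as it stands.
- The arm moves only by the tool jog_arm, never from a script. Its argument "rows" is a list of rows, each an object of numbers: "fingers": the finger opening in mm, from 0 to 85.4; "x", "y", "z": the shift along the tool's x, y, z in mm; "ax", "ay", "az": the turn, a rotation vector about the tool's x, y, z in degrees. A call has exactly 8 rows; each row shifts and turns the commanded pose from where the row before left it, along the tool's axes as they then stand; what a row does not reach is not made up. A row lasts 1/10 s, in which the tool goes at most 50 mm and 8.59 degrees, less where a joint would pass 70% of its speed; a pose out of reach is approached as far as the arm can. A call with a gripper value outside its range is refused whole. The fingers move at their own pace and stop on an object; "force" is the grip in N (left out, the last holds). Time passes only in rows, so rows that do not move let the fingers close, or fill a call up. It gives the time, the measured TCP pose, the force, the opening and the grip force at its end, in the units of the state.
- bot.get_obs(): the state, without advancing time (a new reading comes with each control period).
- bot.read_camera(name): name is "scene" or "side" or "wrist"; returns a dict with "pixels" (384x512x3 uint8, red, green, blue), "vertical_fov" (degrees; the focal length in pixels is half the picture's height over the tangent of half this angle, whatever the lens; pixels are square), "cx", "cy" (the principal point, pixels), "world_from_camera" (4x4, takes a point from camera to world coordinates). Camera axes: x right, y down, z forward; pixel columns grow to the right and rows downward; lengths in m; the calibration is good to about 2 mm. A picture is of the moment at which its call begins. There is no depth.
- bot.hand_in(): hands the job in; it is judged then, once.
The state is a dict: "t": time; "q": joint angles; "joint_vel": joint speeds; "joint_torque": joint torques, N m; "eef_pos": TCP position; "tool_rot": TCP orientation; "contact_force": force on the tool from outside, world axes, zero at the start; "torque": the same for the moment, N m; "gripper_width": opening from 0.0 (shut) to 1.0 (fully open); "grasp_force": force on a finger pad.
Only numpy, scipy, OpenCV 4.12 (cv2) and the standard library are available. Lean on these libraries where they do the work, as an engineer would, in place of code of your own. Each camera call takes 0.05 s, during which the arm holds its last target. There are 200 camera calls.

## Working session

There is one attempt and no reset: what is moved stays moved. The work goes in short steps, Python scripts to look and compute and a tool call to move; the robot and the scene stay as the last step left them, time stands still between calls to the robot, and variables do not carry over. Pictures are saved under pics/ and viewed, at most 10 in all, crops included, and the job is handed in when it is done.

Besides the shell and the picture viewer there is one more tool, called after ">>>" as name([rows], argument=value, ...), one row to a line, values as JSON. jog_arm: Moves the arm, as the interface text tells. Its arguments: {"type":"object","properties":{"rows":{"type":"array","items":{"type":"object","properties":{"fingers":{"type":"number"},"x":{"type":"number"},"y":{"type":"number"},"z":{"type":"number"},"ax":{"type":"number"},"ay":{"type":"number"},"az":{"type":"number"}}}},"force":{"type":"number"}},"required":["rows"]}

```bash
mkdir -p pics
cat > h.py <<'E'
from station import bot
import numpy as np, cv2
def cam(n):
    c=bot.read_camera(n); return c
def ray(c,uv,z):
    h=c["pixels"].shape[0]; f=h/2/np.tan(np.radians(c["vertical_fov"])/2)
    T=np.array(c["world_from_camera"]); d=T[:3,:3]@np.array([(uv[0]-c["cx"])/f,(uv[1]-c["cy"])/f,1.])
    o=T[:3,3]; return o+d*(z-o[2])/d[2]
E
python3 - <<'E'
from h import *
for n in ["scene","side"]:
    c=cam(n); cv2.imwrite(f"pics/{n}0.png",c["pixels"][:,:,::-1]); np.save(n+"_T.npy",c["world_from_camera"]); print(n,np.round(c["world_from_camera"],3).tolist(),c["vertical_fov"],c["cx"],c["cy"])
o=bot.get_obs(); print({k:np.round(v,3).tolist() for k,v in o.items()})
E
```

```text
scene [[0.795, -0.266, 0.546, -0.148], [-0.607, -0.328, 0.724, -0.98], [-0.014, -0.907, -0.422, 0.583], [0.0, 0.0, 0.0, 1.0]] 50.212685329446 255.2331082167225 190.39919320969184
side [[-0.999, -0.021, 0.047, 0.465], [-0.051, 0.4, -0.915, 1.105], [0.0, -0.916, -0.4, 0.619], [0.0, 0.0, 0.0, 1.0]] 45.72794748311955 261.5123483362902 197.54576013099623
{'t': 0.1, 'q': [1.137, 0.478, 0.022, 1.556, -0.011, 1.109, -0.083], 'joint_vel': [-0.002, -0.001, 0.0, -0.005, -0.001, -0.0, 0.0], 'joint_torque': [0.004, -59.776, 1.614, -28.195, 0.013, 0.005, -0.0], 'eef_pos': [0.216, -0.639, 0.195], 'tool_rot': [-0.001, 0.987, 0.162, -0.0], 'contact_force': [0.167, 0.259, -0.277], 'torque': [-0.029, 0.017, 0.047], 'grasp_force': 0.0, 'gripper_width': 1.001}
```

View pics/scene0.png

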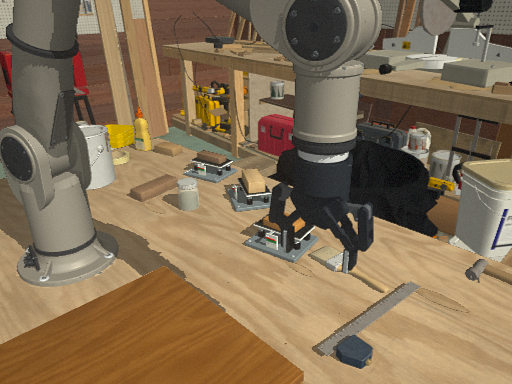

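View pics/side0.png

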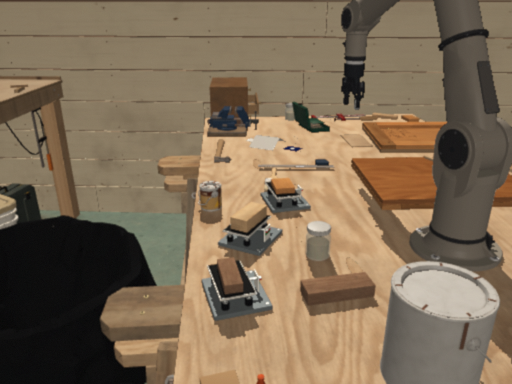

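The side view shows the dark block on its stand at about (232,278), the pale one at (248,215) and the honey one at (285,187). The large dark board at (338,289) is a decoy. The jar is at (318,240) and the tin at (210,195).

Run:
```python
from h import *
im=cv2.imread("pics/side0.png")[165:325,190:350]
a=cv2.resize(im[:,:100],None,fx=5,fy=3.75*1,interpolation=cv2.INTER_CUBIC)
a=cv2.resize(im,None,fx=3.75,fy=3.75,interpolation=cv2.INTER_CUBIC)
cv2.imwrite("pics/side0c.png",a)
```

```text
(no output)
```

View pics/side0c.png

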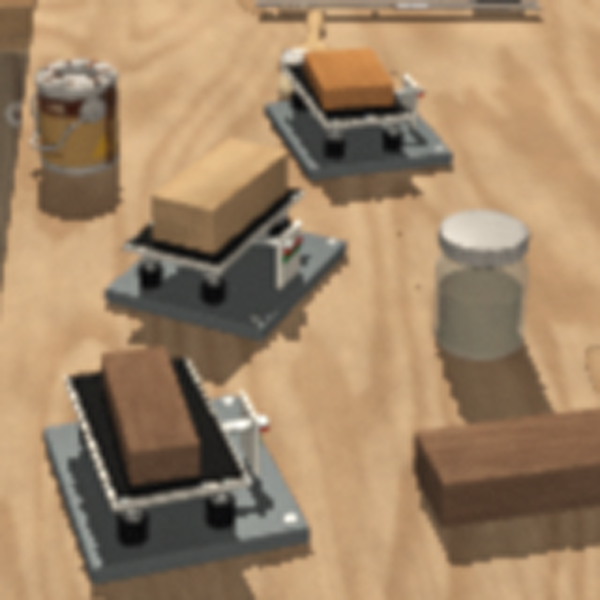

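The crop shows the top-face corners of all three blocks clearly. The dark face runs from (103,355) to (198,445), the pale one from (155,200) to (288,155), and the honey one from (303,57) to (396,83).

Run:
```python
from h import *
c=cam("side")
Q={"dark":([(103,355),(162,348),(198,445),(130,455)],.072),"honey":([(303,57),(372,49),(396,83),(334,92)],.069),"pale":([(235,140),(288,155),(215,215),(155,200)],.085)}
for k,(p,z) in Q.items():
    P=np.array([ray(c,(u/3.75+189.6,v/3.75+164.6),z) for u,v in p])
    m=P.mean(0); e=(P[2]+P[3]-P[0]-P[1])/2
    print(k,m.round(4),"edges",[round(float(np.linalg.norm(P[i]-P[(i+1)%4])),4) for i in range(4)],"yaw long",np.degrees(np.arctan2(e[1],e[0])).round(1))
    
for n,uv,z in [("jar",(482,238),.086),("tin",(75,78),.08)]: print(n,ray(c,(uv[0]/3.75+189.6,uv[1]/3.75+164.6),z))
# cross-check in scene: project
s=cam("scene");T=np.linalg.inv(s["world_from_camera"]);f=192/np.tan(np.radians(s["vertical_fov"])/2)
im=cv2.imread("pics/scene0.png")
for k,(p,z) in Q.items():
    for u,v in p:
        X=ray(c,(u/3.75+189.6,v/3.75+164.6),z);q=T@np.r_[X,1]
        cv2.circle(im,(int(f*q[0]/q[2]+s["cx"]+.5),int(f*q[1]/q[2]+s["cy"]+.5)),1,(0,255,0),-1)
cv2.imwrite("pics/chk.png",cv2.resize(im[130:270,170:330],None,fx=4,fy=4))
```

```text
dark [0.58   0.2592 0.072 ] edges [0.0365, 0.1074, 0.0385, 0.1084] yaw long 106.5
honey [ 0.4652 -0.2725  0.069 ] edges [0.0651, 0.0819, 0.0571, 0.0844] yaw long 107.1
pale [ 0.5559 -0.0181  0.085 ] edges [0.0487, 0.1128, 0.0493, 0.1175] yaw long 65.4
jar [0.37442705 0.0721465  0.086     ]
tin [ 0.6966542  -0.21432028  0.08      ]
```

View pics/chk.png

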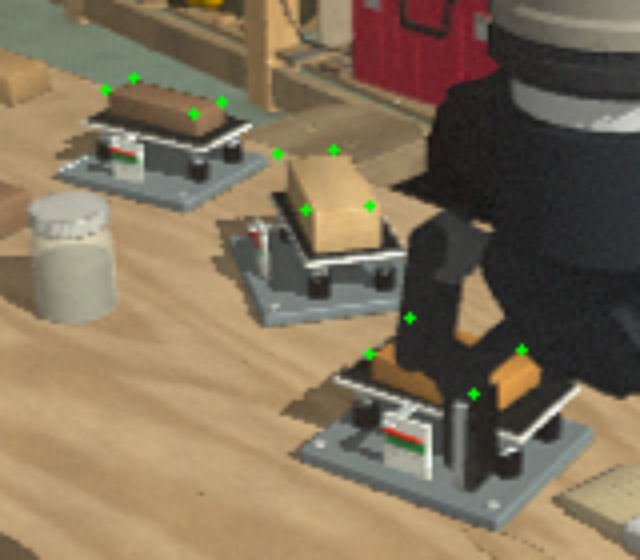

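The points cast from the side view project onto the blocks in the scene picture to within a few millimetres. I'll start moving now, fingers shut, well above everything.

>>> jog_arm([
  {"fingers": 0,"x": 37.5,"y": -25},
  {"x": 37.5,"y": -25},
  {"x": 37.5,"y": -25},
  {"x": 37.5,"y": -25},
  {"x": 37.5,"y": -25},
  {"x": 37.5,"y": -25},
  {"x": 37.5,"y": -25},
  {"x": 37.5,"y": -25},
], force=20)

```text
invalid input
```

```bash
cat >> h.py <<'E'
from scipy.spatial.transform import Rotation as R
G={"dark":(.58,.2592,.072),"honey":(.4652,-.2725,.069),"pale":(.5559,-.0181,.085)}
def go(k,h=None):
    o=bot.get_obs(); q=o["tool_rot"]; r=R.from_quat([q[1],q[2],q[3],q[0]])
    t=np.array(G[k],float) if k in G else np.array(k)
    if h is not None: t[2]+=h
    print("t",round(o["t"],2),"pos",np.round(o["eef_pos"],4),"F",np.round(o["contact_force"],2),"w",np.round(o["gripper_width"],2),"tool mm",np.round(1000*r.inv().apply(t-o["eef_pos"]),1),"down",np.round(r.as_matrix()[:,2],3))
E
python3 -c "
from h import *
go('dark',.1)"
```

```text
t 0.2 pos [ 0.2159 -0.6391  0.1954] F [-0.62  0.45 -0.57] w 1.0 tool mm [ 632.5 -734.5   24.2] down [-0.     0.001 -1.   ]
```

>>> jog_arm([
  {"fingers": 0,"x": 37.5,"y": -25,"z": 0,"ax": 0,"ay": 0,"az": 0},
  {"fingers": 0,"x": 37.5,"y": -25,"z": 0,"ax": 0,"ay": 0,"az": 0},
  {"fingers": 0,"x": 37.5,"y": -25,"z": 0,"ax": 0,"ay": 0,"az": 0},
  {"fingers": 0,"x": 37.5,"y": -25,"z": 0,"ax": 0,"ay": 0,"az": 0},
  {"fingers": 0,"x": 37.5,"y": -25,"z": 0,"ax": 0,"ay": 0,"az": 0},
  {"fingers": 0,"x": 37.5,"y": -25,"z": 0,"ax": 0,"ay": 0,"az": 0},
  {"fingers": 0,"x": 37.5,"y": -25,"z": 0,"ax": 0,"ay": 0,"az": 0},
  {"fingers": 0,"x": 37.5,"y": -25,"z": 0,"ax": 0,"ay": 0,"az": 0},
], force=20)

```text
t: 1.0
eef_pos: [0.437, -0.3524, 0.1961]
tool_rot: [0.0, 0.987, 0.162, 0.0]
contact_force: [1.5, -0.8, -0.1]
gripper_width: 0.001
grasp_force: 0.0
```

```bash
python3 -c "
from h import *
go('dark',.1)"
```

```text
t 1.0 pos [ 0.437  -0.3524  0.1961] F [ 1.45 -0.76 -0.08] w 0.0 tool mm [ 331.1 -533.8   24. ] down [ 0. -0. -1.]
```

>>> jog_arm([
  {"fingers": 0,"x": 21,"y": -33.5,"z": 0,"ax": 0,"ay": 0,"az": 0},
  {"fingers": 0,"x": 21,"y": -33.5,"z": 0,"ax": 0,"ay": 0,"az": 0},
  {"fingers": 0,"x": 21,"y": -33.5,"z": 0,"ax": 0,"ay": 0,"az": 0},
  {"fingers": 0,"x": 21,"y": -33.5,"z": 0,"ax": 0,"ay": 0,"az": 0},
  {"fingers": 0,"x": 21,"y": -33.5,"z": 0,"ax": 0,"ay": 0,"az": 0},
  {"fingers": 0,"x": 21,"y": -33.5,"z": 0,"ax": 0,"ay": 0,"az": 0},
  {"fingers": 0,"x": 21,"y": -33.5,"z": 0,"ax": 0,"ay": 0,"az": 0},
  {"fingers": 0,"x": 21,"y": -33.5,"z": 0,"ax": 0,"ay": 0,"az": 0},
])

```text
t: 1.8
eef_pos: [0.5097, -0.0449, 0.1961]
tool_rot: [0.0, 0.987, 0.162, 0.0]
contact_force: [0.3, 0.2, -0.5]
gripper_width: 0.004
grasp_force: 0.0
```

>>> jog_arm([
  {"fingers": 0,"x": 21,"y": -33.5,"z": 0,"ax": 0,"ay": 0,"az": 0},
  {"fingers": 0,"x": 21,"y": -33.5,"z": 0,"ax": 0,"ay": 0,"az": 0},
  {"fingers": 0,"x": 21,"y": -33.5,"z": 0,"ax": 0,"ay": 0,"az": 0},
  {"fingers": 0,"x": 21,"y": -33.5,"z": 0,"ax": 0,"ay": 0,"az": 0},
  {"fingers": 0,"x": 21,"y": -33.5,"z": 0,"ax": 0,"ay": 0,"az": 0},
  {"fingers": 0,"x": 21,"y": -33.5,"z": 0,"ax": 0,"ay": 0,"az": 0},
  {"fingers": 0,"x": 18,"y": -30,"z": 0,"ax": 0,"ay": 0,"az": 0},
  {"fingers": 0,"x": 0,"y": 0,"z": 0,"ax": 0,"ay": 0,"az": 0},
])

```text
t: 2.6
eef_pos: [0.5714, 0.2253, 0.1959]
tool_rot: [-0.002, 0.986, 0.166, 0.0]
contact_force: [-0.0, -0.2, -0.6]
gripper_width: 0.0
grasp_force: 0.0
```

```bash
python3 -c "
from h import *
c=cam('wrist');go('dark',.04);cv2.imwrite('pics/w1.png',c['pixels'][:,:,::-1])
T=np.linalg.inv(c['world_from_camera']);f=192/np.tan(np.radians(c['vertical_fov'])/2);q=T@np.r_[G['dark'],1];print(f*q[0]/q[2]+c['cx'],f*q[1]/q[2]+c['cy'])"
```

```text
t 2.65 pos [0.5715 0.2218 0.1957] F [ 0.46 -0.75 -0.58] w -0.0 tool mm [ 20.2 -32.5  83.7] down [-0.001  0.001 -1.   ]
222.62309400237294 157.86348509213067
```

View pics/w1.png

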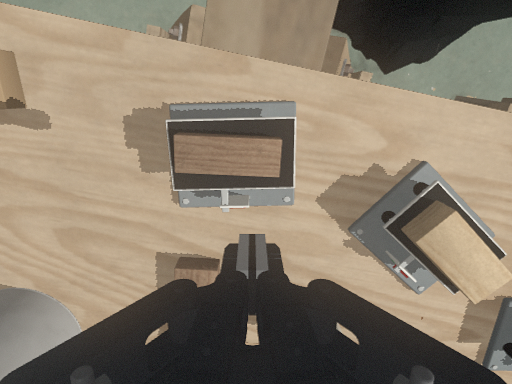

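The wrist view shows the dark block centred at about (228,155), against a predicted (223,158), so the error is about 5 mm and I'll correct for it. The pale block is at about (455,250).

>>> jog_arm([
  {"fingers": 0,"x": 7,"y": -9,"z": 0,"ax": 0,"ay": 0,"az": 0},
  {"fingers": 0,"x": 7,"y": -9,"z": 0,"ax": 0,"ay": 0,"az": 0},
  {"fingers": 0,"x": 7.5,"y": -9,"z": 20,"ax": 0,"ay": 0,"az": 0},
  {"fingers": 0,"x": 0,"y": 0,"z": 30,"ax": 0,"ay": 0,"az": 0},
  {"fingers": 0,"x": 0,"y": 0,"z": 20,"ax": 0,"ay": 0,"az": 0},
  {"fingers": 0,"x": 0,"y": 0,"z": 12,"ax": 0,"ay": 0,"az": 0},
  {"fingers": 0,"x": 0,"y": 0,"z": 10,"ax": 0,"ay": 0,"az": 0},
  {"fingers": 0,"x": 0,"y": 0,"z": 0,"ax": 0,"ay": 0,"az": 0},
])

```text
t: 3.45
eef_pos: [0.5835, 0.2506, 0.1031]
tool_rot: [0.0, 0.987, 0.162, -0.001]
contact_force: [-0.2, 0.4, -0.1]
gripper_width: -0.0
grasp_force: 0.0
```

```bash
python3 -c "
from h import *
c=cam('wrist');go('dark',.0);cv2.imwrite('pics/w2.png',c['pixels'][:,:,::-1])"
```

```text
t 3.5 pos [0.5841 0.251  0.1041] F [-0.98  0.37 -0.01] w -0.0 tool mm [-1.3 -9.1 32.1] down [ 0. -0. -1.]
```

View pics/w2.png

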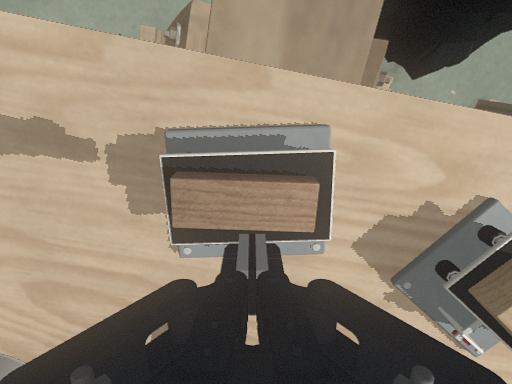

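```bash
python3 -c "
from h import *
c=cam('wrist');go('dark',.0)
print(ray(c,(245,203),.072))
T=np.linalg.inv(c['world_from_camera']);f=192/np.tan(np.radians(c['vertical_fov'])/2)
for p in (bot.get_obs()['eef_pos'],G['dark']):
  q=T@np.r_[p,1];print(f*q[0]/q[2]+c['cx'],f*q[1]/q[2]+c['cy'])"
```

```text
t 3.55 pos [0.5845 0.2513 0.1048] F [-1.38  0.72  1.16] w 0.0 tool mm [-1.7 -8.9 32.8] down [ 0.001  0.001 -1.   ]
[0.58588591 0.2557663  0.072     ]
249.81739165217115 224.34286086747724
238.24317525279048 208.5792599968899
```

>>> jog_arm([
  {"fingers": 0,"x": 0,"y": -3,"z": 8,"ax": 0,"ay": 0,"az": 0},
  {"fingers": 0,"x": 0,"y": 0,"z": 8,"ax": 0,"ay": 0,"az": 0},
  {"fingers": 0,"x": 0,"y": 0,"z": 6,"ax": 0,"ay": 0,"az": 0},
  {"fingers": 0,"x": 0,"y": 0,"z": 4,"ax": 0,"ay": 0,"az": 0},
  {"fingers": 0,"x": 0,"y": 0,"z": 0,"ax": 0,"ay": 0,"az": 0},
  {"fingers": 0,"x": 0,"y": 0,"z": 0,"ax": 0,"ay": 0,"az": 0},
  {"fingers": 0,"x": 0,"y": 0,"z": 0,"ax": 0,"ay": 0,"az": 0},
  {"fingers": 0,"x": 0,"y": 0,"z": 0,"ax": 0,"ay": 0,"az": 0},
])

```text
t: 4.35
eef_pos: [0.5832, 0.254, 0.0783]
tool_rot: [-0.0, 0.987, 0.162, 0.0]
contact_force: [-0.9, 0.5, 0.1]
gripper_width: 0.001
grasp_force: 0.0
```

>>> jog_arm([
  {"fingers": 0,"x": 0,"y": 0,"z": 1,"ax": 0,"ay": 0,"az": 0},
  {"fingers": 0,"x": 0,"y": 0,"z": 1,"ax": 0,"ay": 0,"az": 0},
  {"fingers": 0,"x": 0,"y": 0,"z": 1,"ax": 0,"ay": 0,"az": 0},
  {"fingers": 0,"x": 0,"y": 0,"z": 1,"ax": 0,"ay": 0,"az": 0},
  {"fingers": 0,"x": 0,"y": 0,"z": 0,"ax": 0,"ay": 0,"az": 0},
  {"fingers": 0,"x": 0,"y": 0,"z": 0,"ax": 0,"ay": 0,"az": 0},
  {"fingers": 0,"x": 0,"y": 0,"z": 0,"ax": 0,"ay": 0,"az": 0},
  {"fingers": 0,"x": 0,"y": 0,"z": 0,"ax": 0,"ay": 0,"az": 0},
])

```text
t: 5.15
eef_pos: [0.583, 0.2539, 0.0741]
tool_rot: [0.0, 0.987, 0.162, 0.0]
contact_force: [0.1, -1.2, -0.3]
gripper_width: 0.0
grasp_force: 0.0
```

>>> jog_arm([
  {"fingers": 0,"x": 0,"y": 0,"z": 1,"ax": 0,"ay": 0,"az": 0},
  {"fingers": 0,"x": 0,"y": 0,"z": 1,"ax": 0,"ay": 0,"az": 0},
  {"fingers": 0,"x": 0,"y": 0,"z": 1,"ax": 0,"ay": 0,"az": 0},
  {"fingers": 0,"x": 0,"y": 0,"z": 1,"ax": 0,"ay": 0,"az": 0},
  {"fingers": 0,"x": 0,"y": 0,"z": 0,"ax": 0,"ay": 0,"az": 0},
  {"fingers": 0,"x": 0,"y": 0,"z": 0,"ax": 0,"ay": 0,"az": 0},
  {"fingers": 0,"x": 0,"y": 0,"z": 0,"ax": 0,"ay": 0,"az": 0},
  {"fingers": 0,"x": 0,"y": 0,"z": 0,"ax": 0,"ay": 0,"az": 0},
])

```text
t: 5.95
eef_pos: [0.583, 0.2539, 0.0701]
tool_rot: [0.0, 0.987, 0.162, 0.0]
contact_force: [0.1, -0.1, -0.7]
gripper_width: -0.0
grasp_force: 0.0
```

```bash
python3 -c "
from h import *
for i in range(4):
  cam('wrist');go('dark',.0)"
```

```text
t 6.0 pos [0.583  0.2539 0.0701] F [ 0.09 -0.02 -0.43] w 0.0 tool mm [-1.1 -5.9 -1.9] down [ 0.  0. -1.]
t 6.05 pos [0.583  0.2539 0.0701] F [0.39 0.56 0.49] w 0.0 tool mm [-1.1 -6.  -1.9] down [ 0.  0. -1.]
t 6.1 pos [0.5829 0.2539 0.07  ] F [-0.17 -0.03  0.3 ] w 0.0 tool mm [-1.1 -6.  -2. ] down [ 0. -0. -1.]
t 6.15 pos [0.583  0.2539 0.07  ] F [-0.04  0.14  0.27] w 0.0 tool mm [-1.1 -5.9 -2. ] down [ 0.  0. -1.]
```

>>> jog_arm([
  {"fingers": 0,"x": 0,"y": 0,"z": 1,"ax": 0,"ay": 0,"az": 0},
  {"fingers": 0,"x": 0,"y": 0,"z": 1,"ax": 0,"ay": 0,"az": 0},
  {"fingers": 0,"x": 0,"y": 0,"z": 0,"ax": 0,"ay": 0,"az": 0},
  {"fingers": 0,"x": 0,"y": 0,"z": 0,"ax": 0,"ay": 0,"az": 0},
  {"fingers": 0,"x": 0,"y": 0,"z": 0,"ax": 0,"ay": 0,"az": 0},
  {"fingers": 0,"x": 0,"y": 0,"z": 0,"ax": 0,"ay": 0,"az": 0},
  {"fingers": 0,"x": 0,"y": 0,"z": 0,"ax": 0,"ay": 0,"az": 0},
  {"fingers": 0,"x": 0,"y": 0,"z": 0,"ax": 0,"ay": 0,"az": 0},
])

```text
t: 6.95
eef_pos: [0.5829, 0.2539, 0.068]
tool_rot: [0.0, 0.987, 0.162, 0.0]
contact_force: [-0.5, -0.5, -0.0]
gripper_width: -0.002
grasp_force: 0.0
```

```bash
python3 -c "
from h import *
for i in range(4):
  c=cam('wrist');go('dark',.0)
cv2.imwrite('pics/w3.png',c['pixels'][:,:,::-1])"
```

```text
t 7.0 pos [0.5829 0.2539 0.068 ] F [-0.02 -0.5  -0.36] w 0.0 tool mm [-1.1 -6.  -4. ] down [ 0.  0. -1.]
t 7.05 pos [0.5829 0.2539 0.068 ] F [ 0.52 -0.44  0.1 ] w 0.0 tool mm [-1.1 -6.  -4. ] down [ 0. -0. -1.]
t 7.1 pos [0.5829 0.2539 0.068 ] F [-0.17 -0.32  0.21] w -0.0 tool mm [-1.1 -6.  -4. ] down [ 0. -0. -1.]
t 7.15 pos [0.5829 0.2539 0.068 ] F [ 0.61  1.03 -0.7 ] w 0.0 tool mm [-1.1 -6.  -4. ] down [ 0. -0. -1.]
```

View pics/w3.png

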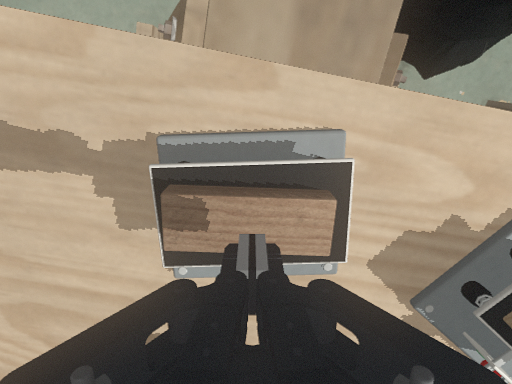

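The tip (252,235) is over the block (rows 185–254), and there is no contact yet. I'll continue gently.

>>> jog_arm([
  {"fingers": 0,"x": 0,"y": 0,"z": 1,"ax": 0,"ay": 0,"az": 0},
  {"fingers": 0,"x": 0,"y": 0,"z": 1,"ax": 0,"ay": 0,"az": 0},
  {"fingers": 0,"x": 0,"y": 0,"z": 0,"ax": 0,"ay": 0,"az": 0},
  {"fingers": 0,"x": 0,"y": 0,"z": 0,"ax": 0,"ay": 0,"az": 0},
  {"fingers": 0,"x": 0,"y": 0,"z": 0,"ax": 0,"ay": 0,"az": 0},
  {"fingers": 0,"x": 0,"y": 0,"z": 0,"ax": 0,"ay": 0,"az": 0},
  {"fingers": 0,"x": 0,"y": 0,"z": 0,"ax": 0,"ay": 0,"az": 0},
  {"fingers": 0,"x": 0,"y": 0,"z": 0,"ax": 0,"ay": 0,"az": 0},
])

```text
t: 7.95
eef_pos: [0.5829, 0.2539, 0.066]
tool_rot: [0.0, 0.987, 0.162, 0.0]
contact_force: [-0.2, -0.1, -0.1]
gripper_width: -0.004
grasp_force: 0.0
```

```bash
python3 -c "
from h import *
for i in range(3):
  c=cam('wrist');go('dark',.0)"
```

```text
t 8.0 pos [0.5829 0.2539 0.066 ] F [-0.76  1.23  0.33] w 0.0 tool mm [-1.1 -6.  -6. ] down [ 0. -0. -1.]
t 8.05 pos [0.5829 0.2539 0.066 ] F [ 0.13 -0.4  -0.73] w -0.0 tool mm [-1.1 -5.9 -6. ] down [ 0.  0. -1.]
t 8.1 pos [0.5829 0.2539 0.066 ] F [-0.88 -0.24 -0.39] w 0.0 tool mm [-1.1 -5.9 -6. ] down [ 0.  0. -1.]
```

```bash
cat >> h.py <<'E'
def red(n="side",box=(250,270,268,290)):
    u0,v0,u1,v1=box; out=[]
    c=cam(n); 
    for im in (cv2.imread(f"pics/{n}0.png")[:,:,::-1],c["pixels"]):
        p=im[v0:v1,u0:u1].astype(float); w=np.clip(p[...,0]-np.maximum(p[...,1],p[...,2])-60,0,None)
        V,U=np.mgrid[v0:v1,u0:u1]; out.append((round((w*U).sum()/max(w.sum(),1),2),round((w*V).sum()/max(w.sum(),1),2),w.sum()))
    print("red",out)
    return c
E
python3 -c "
from h import *
c=red(); a=cv2.imread('pics/side0.png')
b=c['pixels'][:,:,::-1]
cv2.imwrite('pics/side1.png',cv2.resize(np.hstack([a[240:325,195:275],b[240:325,195:275]]),None,fx=5,fy=5,interpolation=cv2.INTER_CUBIC))
d=np.abs(a.astype(int)-b).sum(2)[290:325,195:275]; print(d.max(),d.mean())"
```

```text
red [(np.float64(260.0), np.float64(279.0), np.float64(4.0)), (np.float64(260.0), np.float64(279.0), np.float64(5.0))]
23 11.526071428571429
```

View pics/side1.png

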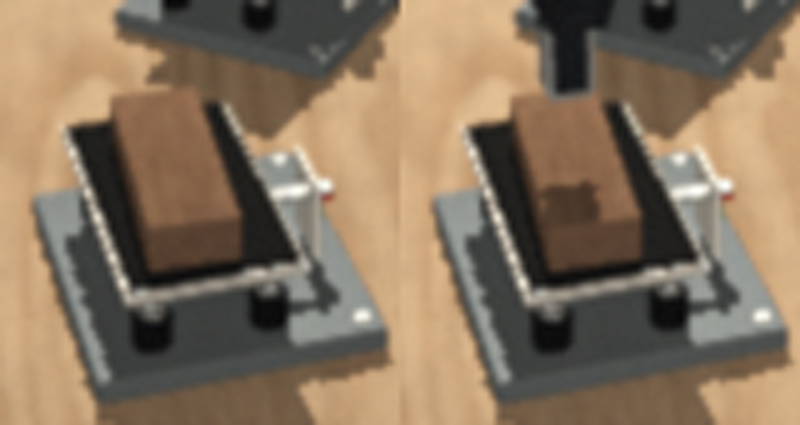

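The right half (now) shows the stand unchanged and the fingertip at about side pixel (229,259), near the far end of the block top. I'll triangulate the tip from the two views.

```bash
python3 -c "
from h import *
s=cam('side');w=cam('wrist');e=bot.get_obs()['eef_pos'];print(e,w['vertical_fov'])
def proj(c,X):
  q=np.linalg.inv(c['world_from_camera'])@np.r_[X,1];f=192/np.tan(np.radians(c['vertical_fov'])/2);return (f*q[:2]/q[2]+[c['cx'],c['cy']]).round(1)
print('proj tcp',proj(s,e),proj(w,e))
A=[];b=[]
for c,uv in((s,(229,259)),(w,(252,236))):
  p,q=ray(c,uv,0.),ray(c,uv,.1);d=(q-p)/np.linalg.norm(q-p);M=np.eye(3)-np.outer(d,d);A.append(M);b.append(M@p)
X=np.linalg.solve(sum(A),sum(b));print('tip',X,[np.linalg.norm(m@X-v) for m,v in zip(A,b)])
print('block in wrist', [ray(w,p,.072) for p in((248,219),)],np.round(w['world_from_camera'],3))
for z in(.06,.072,.08,.09,.1): print(z,ray(s,(229,259),z),ray(w,(252,236),z))
"
```

```text
[0.58291635 0.25393873 0.06601462] 65.65249703822982
proj tcp [228.  271.8] [250.  224.6]
tip [0.58412515 0.252529   0.09479747] [np.float64(0.004787655922444156), np.float64(0.004787655922444016)]
block in wrist [array([0.58865902, 0.25716252, 0.072     ])] [[ 0.32  -0.902 -0.289  0.659]
 [-0.947 -0.304 -0.098  0.279]
 [ 0.001  0.305 -0.952  0.244]
 [ 0.     0.     0.     1.   ]]
0.06 [0.58837192 0.19028246 0.06      ] [0.5727321  0.24911662 0.06      ]
0.072 [0.58572493 0.20993019 0.072     ] [0.57834478 0.2510356  0.072     ]
0.08 [0.58396027 0.22302867 0.08      ] [0.58208656 0.25231492 0.08      ]
0.09 [0.58175445 0.23940177 0.09      ] [0.58676379 0.25391406 0.09      ]
0.1 [0.57954863 0.25577488 0.1       ] [0.59144101 0.25551321 0.1       ]
```

Both views put the real fingertips near z≈0.10, about 30 mm above the reported TCP. I'll keep going down and watch the force.

>>> jog_arm([
  {"fingers": 0,"x": 0,"y": 0,"z": 2,"ax": 0,"ay": 0,"az": 0},
  {"fingers": 0,"x": 0,"y": 0,"z": 2,"ax": 0,"ay": 0,"az": 0},
  {"fingers": 0,"x": 0,"y": 0,"z": 2,"ax": 0,"ay": 0,"az": 0},
  {"fingers": 0,"x": 0,"y": 0,"z": 2,"ax": 0,"ay": 0,"az": 0},
  {"fingers": 0,"x": 0,"y": 0,"z": 2,"ax": 0,"ay": 0,"az": 0},
  {"fingers": 0,"x": 0,"y": 0,"z": 2,"ax": 0,"ay": 0,"az": 0},
  {"fingers": 0,"x": 0,"y": 0,"z": 0,"ax": 0,"ay": 0,"az": 0},
  {"fingers": 0,"x": 0,"y": 0,"z": 0,"ax": 0,"ay": 0,"az": 0},
])

```text
t: 9.05
eef_pos: [0.5829, 0.2539, 0.054]
tool_rot: [0.0, 0.987, 0.162, -0.0]
contact_force: [-0.1, 1.0, -0.7]
gripper_width: -0.001
grasp_force: 0.0
```

```bash
python3 -c "
from h import *
c=red();go('dark',0)
b=c['pixels'][:,:,::-1]
d=np.abs(cv2.imread('pics/side0.png').astype(int)-b).sum(2)
for u in (225,228,231): print(u,[int(x) for x in d[248:278,u]])"
```

```text
red [(np.float64(260.0), np.float64(279.0), np.float64(4.0)), (np.float64(260.0), np.float64(279.0), np.float64(4.0))]
t 9.1 pos [0.583 0.254 0.054] F [ 0.1   0.12 -0.33] w -0.0 tool mm [ -1.1  -5.9 -18. ] down [ 0.  0. -1.]
225 [186, 247, 362, 348, 259, 119, 64, 43, 68, 167, 90, 61, 59, 61, 59, 63, 55, 22, 15, 12, 13, 11, 10, 17, 2, 79, 134, 142, 140, 138]
228 [172, 195, 211, 241, 217, 195, 191, 191, 227, 316, 275, 250, 249, 264, 235, 132, 47, 16, 14, 9, 12, 9, 11, 16, 9, 103, 148, 147, 144, 146]
231 [145, 160, 172, 168, 159, 163, 167, 158, 170, 203, 252, 260, 258, 252, 170, 55, 36, 12, 17, 12, 9, 18, 15, 17, 9, 99, 142, 147, 145, 142]
```

>>> jog_arm([
  {"fingers": 0,"x": 0,"y": 0,"z": 1,"ax": 0,"ay": 0,"az": 0},
  {"fingers": 0,"x": 0,"y": 0,"z": 1,"ax": 0,"ay": 0,"az": 0},
  {"fingers": 0,"x": 0,"y": 0,"z": 1,"ax": 0,"ay": 0,"az": 0},
  {"fingers": 0,"x": 0,"y": 0,"z": 1,"ax": 0,"ay": 0,"az": 0},
  {"fingers": 0,"x": 0,"y": 0,"z": 1,"ax": 0,"ay": 0,"az": 0},
  {"fingers": 0,"x": 0,"y": 0,"z": 0,"ax": 0,"ay": 0,"az": 0},
  {"fingers": 0,"x": 0,"y": 0,"z": 0,"ax": 0,"ay": 0,"az": 0},
  {"fingers": 0,"x": 0,"y": 0,"z": 0,"ax": 0,"ay": 0,"az": 0},
])

```text
t: 9.9
eef_pos: [0.5829, 0.2539, 0.0491]
tool_rot: [-0.0, 0.987, 0.162, 0.0]
contact_force: [0.3, -0.2, 0.3]
gripper_width: 0.004
grasp_force: 0.0
```

```bash
cat >> h.py <<'E'
def F(n=6):
    f=[]
    for i in range(n): cam("side"); f.append(bot.get_obs()["contact_force"][2])
    print("Fz mean",np.mean(f).round(2))
E
python3 -c "
from h import *
go('dark',0);F(4)"
```

```text
t 9.9 pos [0.5829 0.2539 0.0491] F [ 0.32 -0.22  0.3 ] w 0.0 tool mm [ -1.1  -5.9 -22.9] down [ 0.  0. -1.]
Fz mean 0.37
```

>>> jog_arm([
  {"fingers": 0,"x": 0,"y": 0,"z": 1,"ax": 0,"ay": 0,"az": 0},
  {"fingers": 0,"x": 0,"y": 0,"z": 1,"ax": 0,"ay": 0,"az": 0},
  {"fingers": 0,"x": 0,"y": 0,"z": 1,"ax": 0,"ay": 0,"az": 0},
  {"fingers": 0,"x": 0,"y": 0,"z": 0,"ax": 0,"ay": 0,"az": 0},
  {"fingers": 0,"x": 0,"y": 0,"z": 0,"ax": 0,"ay": 0,"az": 0},
  {"fingers": 0,"x": 0,"y": 0,"z": 0,"ax": 0,"ay": 0,"az": 0},
  {"fingers": 0,"x": 0,"y": 0,"z": 0,"ax": 0,"ay": 0,"az": 0},
  {"fingers": 0,"x": 0,"y": 0,"z": 0,"ax": 0,"ay": 0,"az": 0},
])

```text
t: 10.9
eef_pos: [0.5829, 0.2539, 0.046]
tool_rot: [-0.0, 0.987, 0.162, 0.0]
contact_force: [-0.1, 0.7, -0.5]
gripper_width: -0.0
grasp_force: 0.0
```

```bash
python3 -c "
from h import *
go('dark',0);F(4)"
```

```text
t 10.9 pos [0.5829 0.2539 0.046 ] F [-0.1   0.71 -0.51] w -0.0 tool mm [ -1.1  -5.9 -26. ] down [ 0.  0. -1.]
Fz mean -0.23
```

>>> jog_arm([
  {"fingers": 0,"x": 0,"y": 0,"z": 1,"ax": 0,"ay": 0,"az": 0},
  {"fingers": 0,"x": 0,"y": 0,"z": 1,"ax": 0,"ay": 0,"az": 0},
  {"fingers": 0,"x": 0,"y": 0,"z": 1,"ax": 0,"ay": 0,"az": 0},
  {"fingers": 0,"x": 0,"y": 0,"z": 0,"ax": 0,"ay": 0,"az": 0},
  {"fingers": 0,"x": 0,"y": 0,"z": 0,"ax": 0,"ay": 0,"az": 0},
  {"fingers": 0,"x": 0,"y": 0,"z": 0,"ax": 0,"ay": 0,"az": 0},
  {"fingers": 0,"x": 0,"y": 0,"z": 0,"ax": 0,"ay": 0,"az": 0},
  {"fingers": 0,"x": 0,"y": 0,"z": 0,"ax": 0,"ay": 0,"az": 0},
])

```text
t: 11.9
eef_pos: [0.5829, 0.2539, 0.043]
tool_rot: [-0.0, 0.987, 0.162, 0.0]
contact_force: [-0.0, -1.0, 0.3]
gripper_width: -0.004
grasp_force: 0.0
```

```bash
python3 -c "
from h import *
go('dark',0);F(4);c=red()
b=c['pixels'][:,:,::-1]
d=np.abs(cv2.imread('pics/side0.png').astype(int)-b).sum(2)
for u in (228,231): print(u,[int(x) for x in d[255:280,u]])
print(d[290:300,205:240].mean())"
```

```text
t 11.9 pos [0.5829 0.2539 0.043 ] F [-0.04 -0.97  0.34] w -0.0 tool mm [ -1.1  -6.  -29. ] down [ 0.  0. -1.]
Fz mean -0.44
red [(np.float64(260.0), np.float64(279.0), np.float64(4.0)), (np.float64(260.0), np.float64(279.0), np.float64(5.0))]
228 [192, 235, 313, 279, 252, 248, 257, 259, 263, 257, 254, 252, 160, 51, 27, 74, 132, 146, 143, 149, 149, 146, 146, 143, 136]
231 [174, 170, 208, 251, 263, 252, 245, 249, 246, 241, 249, 211, 105, 40, 11, 108, 150, 148, 144, 137, 141, 142, 136, 137, 137]
15.731428571428571
```

>>> jog_arm([
  {"fingers": 0,"x": 0,"y": 0,"z": 1,"ax": 0,"ay": 0,"az": 0},
  {"fingers": 0,"x": 0,"y": 0,"z": 1,"ax": 0,"ay": 0,"az": 0},
  {"fingers": 0,"x": 0,"y": 0,"z": 1,"ax": 0,"ay": 0,"az": 0},
  {"fingers": 0,"x": 0,"y": 0,"z": 1,"ax": 0,"ay": 0,"az": 0},
  {"fingers": 0,"x": 0,"y": 0,"z": 0,"ax": 0,"ay": 0,"az": 0},
  {"fingers": 0,"x": 0,"y": 0,"z": 0,"ax": 0,"ay": 0,"az": 0},
  {"fingers": 0,"x": 0,"y": 0,"z": 0,"ax": 0,"ay": 0,"az": 0},
  {"fingers": 0,"x": 0,"y": 0,"z": 0,"ax": 0,"ay": 0,"az": 0},
])

```text
t: 12.95
eef_pos: [0.583, 0.2539, 0.0391]
tool_rot: [-0.0, 0.987, 0.162, 0.0]
contact_force: [0.1, -0.3, -0.5]
gripper_width: -0.003
grasp_force: 0.0
```

```bash
python3 -c "
from h import *
go('dark',0);F(4);c=red()
b=c['pixels'][:,:,::-1]
d=np.abs(cv2.imread('pics/side0.png').astype(int)-b).sum(2)
for u in (228,231): print(u,[int(x) for x in d[255:280,u]])
print(d[290:300,205:240].mean())"
```

```text
t 12.95 pos [0.583  0.2539 0.0391] F [ 0.12 -0.28 -0.52] w -0.0 tool mm [ -1.1  -5.9 -32.9] down [ 0.  0. -1.]
Fz mean -0.32
red [(np.float64(260.0), np.float64(279.0), np.float64(4.0)), (np.float64(260.0), np.float64(279.0), np.float64(7.0))]
228 [188, 229, 319, 276, 252, 245, 253, 260, 261, 253, 250, 247, 245, 215, 106, 59, 105, 147, 144, 139, 150, 144, 143, 139, 140]
231 [162, 179, 211, 250, 256, 252, 248, 256, 248, 240, 242, 242, 249, 169, 60, 64, 134, 142, 144, 138, 140, 140, 138, 138, 135]
19.694285714285716
```

>>> jog_arm([
  {"fingers": 0,"x": 0,"y": 0,"z": 1,"ax": 0,"ay": 0,"az": 0},
  {"fingers": 0,"x": 0,"y": 0,"z": 1,"ax": 0,"ay": 0,"az": 0},
  {"fingers": 0,"x": 0,"y": 0,"z": 1,"ax": 0,"ay": 0,"az": 0},
  {"fingers": 0,"x": 0,"y": 0,"z": 0,"ax": 0,"ay": 0,"az": 0},
  {"fingers": 0,"x": 0,"y": 0,"z": 0,"ax": 0,"ay": 0,"az": 0},
  {"fingers": 0,"x": 0,"y": 0,"z": 0,"ax": 0,"ay": 0,"az": 0},
  {"fingers": 0,"x": 0,"y": 0,"z": 0,"ax": 0,"ay": 0,"az": 0},
  {"fingers": 0,"x": 0,"y": 0,"z": 0,"ax": 0,"ay": 0,"az": 0},
])

```text
t: 14.0
eef_pos: [0.5829, 0.2539, 0.0361]
tool_rot: [0.0, 0.987, 0.162, 0.0]
contact_force: [-1.0, -0.5, 2.9]
gripper_width: -0.002
grasp_force: 1.5
```

```bash
python3 -c "
from h import *
go('dark',0);F(4);c=red()
b=c['pixels'][:,:,::-1]
d=np.abs(cv2.imread('pics/side0.png').astype(int)-b).sum(2)
for u in (228,231): print(u,[int(x) for x in d[255:280,u]])
print(d[290:300,205:240].mean())"
```

```text
t 14.0 pos [0.5829 0.2539 0.0361] F [-0.96 -0.5   2.93] w -0.0 tool mm [ -1.1  -6.  -35.9] down [ 0. -0. -1.]
Fz mean 3.27
red [(np.float64(260.0), np.float64(279.0), np.float64(4.0)), (np.float64(260.0), np.float64(279.2), np.float64(5.0))]
228 [195, 234, 315, 282, 258, 250, 257, 263, 269, 254, 245, 246, 244, 248, 230, 116, 58, 93, 146, 147, 152, 144, 139, 139, 137]
231 [171, 176, 219, 256, 258, 253, 251, 251, 244, 239, 243, 238, 246, 244, 184, 78, 69, 121, 142, 144, 143, 140, 135, 136, 129]
31.814285714285713
```

Contact: 3.3 N, a dip of about 1 mm. Another 4.5 mm should do it.

>>> jog_arm([
  {"fingers": 0,"x": 0,"y": 0,"z": 1,"ax": 0,"ay": 0,"az": 0},
  {"fingers": 0,"x": 0,"y": 0,"z": 1,"ax": 0,"ay": 0,"az": 0},
  {"fingers": 0,"x": 0,"y": 0,"z": 1,"ax": 0,"ay": 0,"az": 0},
  {"fingers": 0,"x": 0,"y": 0,"z": 1,"ax": 0,"ay": 0,"az": 0},
  {"fingers": 0,"x": 0,"y": 0,"z": 0.5,"ax": 0,"ay": 0,"az": 0},
  {"fingers": 0,"x": 0,"y": 0,"z": 0,"ax": 0,"ay": 0,"az": 0},
  {"fingers": 0,"x": 0,"y": 0,"z": 0,"ax": 0,"ay": 0,"az": 0},
  {"fingers": 0,"x": 0,"y": 0,"z": 0,"ax": 0,"ay": 0,"az": 0},
])

```text
t: 15.05
eef_pos: [0.583, 0.2539, 0.0317]
tool_rot: [0.0, 0.987, 0.162, 0.0]
contact_force: [-0.9, -0.8, 4.7]
gripper_width: -0.002
grasp_force: 2.8
```

```bash
python3 -c "
from h import *
go('dark',0);F(4);c=red()
b=c['pixels'][:,:,::-1]; a=cv2.imread('pics/side0.png')
print(cv2.phaseCorrelate(*[np.float32(cv2.cvtColor(i,cv2.COLOR_BGR2GRAY))[284:304,205:256] for i in (a,b)]))"
```

```text
t 15.05 pos [0.583  0.2539 0.0317] F [-0.92 -0.76  4.72] w -0.0 tool mm [ -1.1  -6.  -40.3] down [ 0. -0. -1.]
Fz mean 5.57
red [(np.float64(260.0), np.float64(279.0), np.float64(4.0)), (np.float64(0.0), np.float64(0.0), np.float64(0.0))]
((-0.4488156216095014, 0.6774969063567315), 0.854670093677662)
```

The dark block's dip is about 5 mm (5.6 N). I'll lift off and move to honey. Contact there should come at a reported z of about 0.034.

>>> jog_arm([
  {"fingers": 0,"x": 0,"y": 0,"z": -4,"ax": 0,"ay": 0,"az": 0},
  {"fingers": 0,"x": 0,"y": 0,"z": -8,"ax": 0,"ay": 0,"az": 0},
  {"fingers": 0,"x": 0,"y": 0,"z": -18,"ax": 0,"ay": 0,"az": 0},
  {"fingers": 0,"x": 0,"y": 0,"z": -25,"ax": 0,"ay": 0,"az": 0},
  {"fingers": 0,"x": 0,"y": 0,"z": -25,"ax": 0,"ay": 0,"az": 0},
  {"fingers": 0,"x": 0,"y": 0,"z": -20,"ax": 0,"ay": 0,"az": 0},
  {"fingers": 0,"x": 0,"y": 0,"z": -10,"ax": 0,"ay": 0,"az": 0},
  {"fingers": 0,"x": 0,"y": 0,"z": 0,"ax": 0,"ay": 0,"az": 0},
])

```text
t: 16.1
eef_pos: [0.5837, 0.2543, 0.1429]
tool_rot: [-0.0, 0.987, 0.162, 0.001]
contact_force: [-0.3, 0.3, -0.5]
gripper_width: -0.002
grasp_force: 0.0
```

```bash
python3 -c "
from h import *
w=cam('wrist')
c=cam('scene');cv2.imwrite('pics/scene2.png',c['pixels'][:,:,::-1])
p=c['pixels'].astype(int);m=(p[...,0]-np.maximum(p[...,1],p[...,2])>70); g=(p[...,1]-np.maximum(p[...,0],p[...,2])>25)
for k,b in {'dark':(193,160,210,180),'pale':(228,180,242,205),'honey':(262,225,282,255)}.items():
  for n,mm in(('red',m),('green',g)):
    v,u=np.nonzero(mm[b[1]:b[3],b[0]:b[2]]); print(k,n,len(v),(u.mean()+b[0]).round(1) if len(v) else '',(v.mean()+b[1]).round(1) if len(v) else '',v.min()+b[1] if len(v) else '',v.max()+b[1] if len(v) else '')
go((.468,-.276,.06))
i=np.hstack([cv2.resize(c['pixels'][150:190,180:230],None,fx=8,fy=8,interpolation=cv2.INTER_CUBIC),cv2.resize(c['pixels'][220:260,255:305],None,fx=8,fy=8,interpolation=cv2.INTER_CUBIC)]);cv2.imwrite('pics/ptr.png',i[:,:,::-1])"
```

```text
dark red 6 199.5 168.5 168 169
dark green 6 202.3 169.5 168 170
pale red 2 233.5 188.0 188 188
pale green 1 236.0 194.0 194 194
honey red 13 270.5 238.5 237 240
honey green 24 271.4 240.9 239 243
t 16.2 pos [0.5824 0.2535 0.1406] F [-0.84  0.05 -0.02] w -0.0 tool mm [-277.8  465.    81.1] down [-0.001 -0.001 -1.   ]
```

View pics/ptr.png

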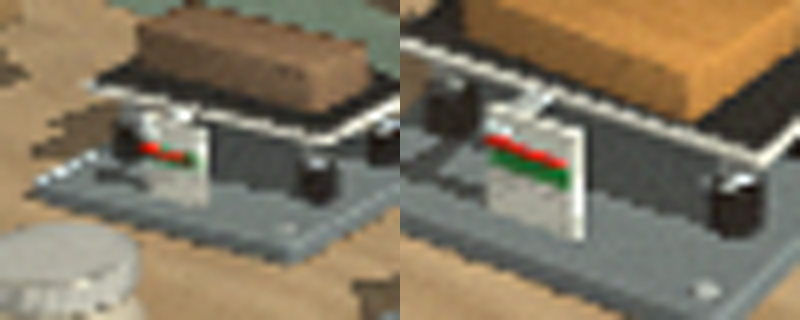

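In the dark stand's picture (left), the red pointer sits inside the green band at about (199.5,168.5). The honey pointer is still at the top. On to honey.

>>> jog_arm([
  {"fingers": 0,"x": -10,"y": 17,"z": 0,"ax": 0,"ay": 0,"az": 0},
  {"fingers": 0,"x": -20,"y": 33.5,"z": 0,"ax": 0,"ay": 0,"az": 0},
  {"fingers": 0,"x": -20,"y": 33.5,"z": 0,"ax": 0,"ay": 0,"az": 0},
  {"fingers": 0,"x": -20,"y": 33.5,"z": 0,"ax": 0,"ay": 0,"az": 0},
  {"fingers": 0,"x": -20,"y": 33.5,"z": 0,"ax": 0,"ay": 0,"az": 0},
  {"fingers": 0,"x": -20,"y": 33.5,"z": 0,"ax": 0,"ay": 0,"az": 0},
  {"fingers": 0,"x": -20,"y": 33.5,"z": 0,"ax": 0,"ay": 0,"az": 0},
  {"fingers": 0,"x": -20,"y": 33.5,"z": 0,"ax": 0,"ay": 0,"az": 0},
])

```text
t: 17.0
eef_pos: [0.5192, -0.0352, 0.1404]
tool_rot: [0.0, 0.987, 0.162, -0.001]
contact_force: [0.0, -1.4, -0.2]
gripper_width: 0.005
grasp_force: 0.0
```

>>> jog_arm([
  {"fingers": 0,"x": -20,"y": 33.5,"z": 0,"ax": 0,"ay": 0,"az": 0},
  {"fingers": 0,"x": -20,"y": 33.5,"z": 0,"ax": 0,"ay": 0,"az": 0},
  {"fingers": 0,"x": -20,"y": 33.5,"z": 0,"ax": 0,"ay": 0,"az": 0},
  {"fingers": 0,"x": -20,"y": 33.5,"z": 0,"ax": 0,"ay": 0,"az": 0},
  {"fingers": 0,"x": -20,"y": 33.5,"z": 0,"ax": 0,"ay": 0,"az": 0},
  {"fingers": 0,"x": -20,"y": 33.5,"z": 0,"ax": 0,"ay": 0,"az": 0},
  {"fingers": 0,"x": 0,"y": 0,"z": 0,"ax": 0,"ay": 0,"az": 0},
  {"fingers": 0,"x": 0,"y": 0,"z": 0,"ax": 0,"ay": 0,"az": 0},
])

```text
t: 17.8
eef_pos: [0.4699, -0.2624, 0.1404]
tool_rot: [-0.001, 0.987, 0.16, -0.001]
contact_force: [0.5, 0.1, -0.5]
gripper_width: 0.005
grasp_force: 0.0
```

```bash
python3 -c "
from h import *
c=cam('wrist');cv2.imwrite('pics/w4.png',c['pixels'][:,:,::-1])
h=cv2.cvtColor(c['pixels'],cv2.COLOR_RGB2HSV)
m=((h[...,0]>7)&(h[...,0]<17)&(h[...,1]>165)&(h[...,2]>90)).astype(np.uint8)
n,l,s,ct=cv2.connectedComponentsWithStats(m)
for i in np.argsort(-s[1:,4])[:3]+1:
  print(s[i],ct[i].round(1),ray(c,ct[i],.069)); 
  q=cv2.minAreaRect(np.argwhere(l==i)[:,::-1].astype(np.float32)); print(q,ray(c,q[0],.069),[ray(c,x,.069)[:2].round(3).tolist() for x in cv2.boxPoints(q)])
go((.468,-.276,.06))"
```

```text
t 17.85 pos [ 0.4708 -0.2609  0.1406] F [ 0.79 -0.07  0.03] w -0.0 tool mm [-7.3 13.5 80.6] down [-0.002  0.001 -1.   ]
```

```bash
python3 -c "
from h import *
c=cam('wrist')
h=cv2.cvtColor(c['pixels'],cv2.COLOR_RGB2HSV)
q=np.linalg.inv(c['world_from_camera'])@np.r_[.468,-.276,.069,1];f=192/np.tan(np.radians(c['vertical_fov'])/2);u,v=(f*q[:2]/q[2]+[c['cx'],c['cy']]).round().astype(int)
print(u,v,h[v,u-60:u+61:12].tolist(),h[v-60:v+20:10,u].tolist())
cv2.imwrite('pics/w5.png',c['pixels'][:,:,::-1])"
```

```text
266 199 [[20, 68, 56], [13, 69, 59], [16, 119, 170], [15, 121, 168], [16, 121, 175], [16, 122, 176], [15, 128, 174], [16, 118, 184], [16, 115, 190], [17, 113, 192], [15, 75, 75]] [[38, 11, 93], [22, 22, 127], [14, 126, 101], [16, 118, 177], [16, 120, 172], [16, 120, 179], [16, 122, 176], [15, 127, 171]]
```

View pics/w5.png

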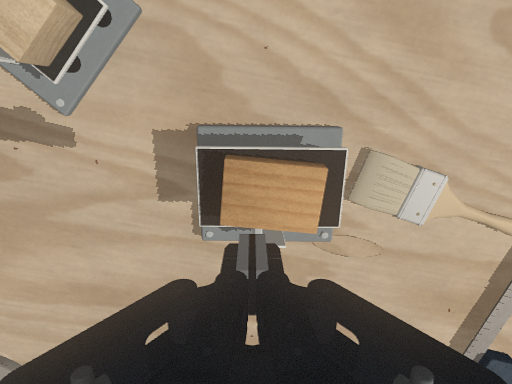

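The honey block's top is centred at about (273,193) in the wrist view, and the brush at (375,185) is well clear.

```bash
python3 -c "
from h import *
c=cam('wrist');X=ray(c,(273,193),.069);print(X);X[2]=.041;go(X)"
```

```text
[ 0.47591782 -0.27952833  0.069     ]Traceback (most recent call last):
  File "<string>", line 3, in <module>
    c=cam('wrist');X=ray(c,(273,193),.069);print(X);X[2]=.041;go(X)
                                                              ~~^^^
  File "h.py", line 13, in go
    t=np.array(G[k],float) if k in G else np.array(k)
                              ^^^^^^
TypeError: unhashable type: 'numpy.ndarray'
```

>>> jog_arm([
  {"fingers": 0,"x": -1,"y": 9,"z": 0,"ax": 0,"ay": 0,"az": 0},
  {"fingers": 0,"x": -1,"y": 9,"z": 15,"ax": 0,"ay": 0,"az": 0},
  {"fingers": 0,"x": 0,"y": 0,"z": 25,"ax": 0,"ay": 0,"az": 0},
  {"fingers": 0,"x": 0,"y": 0,"z": 25,"ax": 0,"ay": 0,"az": 0},
  {"fingers": 0,"x": 0,"y": 0,"z": 16,"ax": 0,"ay": 0,"az": 0},
  {"fingers": 0,"x": 0,"y": 0,"z": 8,"ax": 0,"ay": 0,"az": 0},
  {"fingers": 0,"x": 0,"y": 0,"z": 5,"ax": 0,"ay": 0,"az": 0},
  {"fingers": 0,"x": 0,"y": 0,"z": 3,"ax": 0,"ay": 0,"az": 0},
])

```text
t: 18.75
eef_pos: [0.4761, -0.2791, 0.0442]
tool_rot: [0.0, 0.987, 0.162, 0.0]
contact_force: [0.8, 0.5, -0.5]
gripper_width: -0.0
grasp_force: 0.0
```

>>> jog_arm([
  {"fingers": 0,"x": 0,"y": 0,"z": 0,"ax": 0,"ay": 0,"az": 0},
  {"fingers": 0,"x": 0,"y": 0,"z": 1,"ax": 0,"ay": 0,"az": 0},
  {"fingers": 0,"x": 0,"y": 0,"z": 1,"ax": 0,"ay": 0,"az": 0},
  {"fingers": 0,"x": 0,"y": 0,"z": 1,"ax": 0,"ay": 0,"az": 0},
  {"fingers": 0,"x": 0,"y": 0,"z": 0,"ax": 0,"ay": 0,"az": 0},
  {"fingers": 0,"x": 0,"y": 0,"z": 0,"ax": 0,"ay": 0,"az": 0},
  {"fingers": 0,"x": 0,"y": 0,"z": 0,"ax": 0,"ay": 0,"az": 0},
  {"fingers": 0,"x": 0,"y": 0,"z": 0,"ax": 0,"ay": 0,"az": 0},
])

```text
t: 19.55
eef_pos: [0.4758, -0.2789, 0.0415]
tool_rot: [0.0, 0.987, 0.162, 0.0]
contact_force: [0.1, 0.7, -0.6]
gripper_width: 0.0
grasp_force: 0.0
```

```bash
python3 -c "
from h import *
go((.474,-.279,.034));F(4)"
```

```text
t 19.55 pos [ 0.4758 -0.2789  0.0415] F [ 0.05  0.7  -0.55] w 0.0 tool mm [-1.8 -0.5  7.5] down [ 0. -0. -1.]
Fz mean 0.03
```

>>> jog_arm([
  {"fingers": 0,"x": 0,"y": 0,"z": 2,"ax": 0,"ay": 0,"az": 0},
  {"fingers": 0,"x": 0,"y": 0,"z": 2,"ax": 0,"ay": 0,"az": 0},
  {"fingers": 0,"x": 0,"y": 0,"z": 2,"ax": 0,"ay": 0,"az": 0},
  {"fingers": 0,"x": 0,"y": 0,"z": 1.5,"ax": 0,"ay": 0,"az": 0},
  {"fingers": 0,"x": 0,"y": 0,"z": 1,"ax": 0,"ay": 0,"az": 0},
  {"fingers": 0,"x": 0,"y": 0,"z": 0,"ax": 0,"ay": 0,"az": 0},
  {"fingers": 0,"x": 0,"y": 0,"z": 0,"ax": 0,"ay": 0,"az": 0},
  {"fingers": 0,"x": 0,"y": 0,"z": 0,"ax": 0,"ay": 0,"az": 0},
])

```text
t: 20.55
eef_pos: [0.4757, -0.2789, 0.0331]
tool_rot: [-0.0, 0.987, 0.162, -0.0]
contact_force: [-1.4, 0.4, 2.9]
gripper_width: -0.001
grasp_force: 1.3
```

```bash
python3 -c "
from h import *
go((.474,-.279,.034));F(4)"
```

```text
t 20.55 pos [ 0.4757 -0.2789  0.0331] F [-1.4   0.41  2.9 ] w -0.0 tool mm [-1.7 -0.4 -0.9] down [-0.  0. -1.]
Fz mean 2.56
```

As expected. Another 4.5 mm, then lift.

>>> jog_arm([
  {"fingers": 0,"x": 0,"y": 0,"z": 1,"ax": 0,"ay": 0,"az": 0},
  {"fingers": 0,"x": 0,"y": 0,"z": 1,"ax": 0,"ay": 0,"az": 0},
  {"fingers": 0,"x": 0,"y": 0,"z": 1,"ax": 0,"ay": 0,"az": 0},
  {"fingers": 0,"x": 0,"y": 0,"z": 1,"ax": 0,"ay": 0,"az": 0},
  {"fingers": 0,"x": 0,"y": 0,"z": 0.5,"ax": 0,"ay": 0,"az": 0},
  {"fingers": 0,"x": 0,"y": 0,"z": 0,"ax": 0,"ay": 0,"az": 0},
  {"fingers": 0,"x": 0,"y": 0,"z": 0,"ax": 0,"ay": 0,"az": 0},
  {"fingers": 0,"x": 0,"y": 0,"z": 0,"ax": 0,"ay": 0,"az": 0},
])

```text
t: 21.55
eef_pos: [0.4758, -0.2789, 0.0286]
tool_rot: [-0.0, 0.987, 0.162, -0.0]
contact_force: [-1.9, 2.1, 5.5]
gripper_width: 0.0
grasp_force: 2.7
```

```bash
python3 -c "
from h import *
go((.474,-.279,.034));F(4)"
```

```text
t 21.55 pos [ 0.4758 -0.2789  0.0286] F [-1.95  2.09  5.53] w 0.0 tool mm [-1.7 -0.5 -5.4] down [-0.  0. -1.]
Fz mean 5.18
```

>>> jog_arm([
  {"fingers": 0,"x": 0,"y": 0,"z": -4,"ax": 0,"ay": 0,"az": 0},
  {"fingers": 0,"x": 0,"y": 0,"z": -8,"ax": 0,"ay": 0,"az": 0},
  {"fingers": 0,"x": 0,"y": 0,"z": -18,"ax": 0,"ay": 0,"az": 0},
  {"fingers": 0,"x": 0,"y": 0,"z": -25,"ax": 0,"ay": 0,"az": 0},
  {"fingers": 0,"x": 0,"y": 0,"z": -25,"ax": 0,"ay": 0,"az": 0},
  {"fingers": 0,"x": 0,"y": 0,"z": -25,"ax": 0,"ay": 0,"az": 0},
  {"fingers": 0,"x": 0,"y": 0,"z": -15,"ax": 0,"ay": 0,"az": 0},
  {"fingers": 0,"x": 0,"y": 0,"z": 0,"ax": 0,"ay": 0,"az": 0},
])

```text
t: 22.55
eef_pos: [0.4776, -0.2798, 0.1512]
tool_rot: [0.002, 0.987, 0.162, 0.002]
contact_force: [0.6, 0.9, 0.7]
gripper_width: -0.001
grasp_force: 0.0
```

```bash
python3 -c "
from h import *
go((.562,-.022,.149))"
```

```text
t 22.55 pos [ 0.4776 -0.2798  0.1512] F [0.6  0.91 0.71] w -0.0 tool mm [ 162.4 -217.3    2. ] down [ 0.005 -0.002 -1.   ]
```

>>> jog_arm([
  {"fingers": 0,"x": 20,"y": -26,"z": 0,"ax": 0,"ay": 0,"az": 0},
  {"fingers": 0,"x": 24,"y": -32,"z": 0,"ax": 0,"ay": 0,"az": 0},
  {"fingers": 0,"x": 24,"y": -32,"z": 0,"ax": 0,"ay": 0,"az": 0},
  {"fingers": 0,"x": 24,"y": -32,"z": 0,"ax": 0,"ay": 0,"az": 0},
  {"fingers": 0,"x": 24,"y": -32,"z": 0,"ax": 0,"ay": 0,"az": 0},
  {"fingers": 0,"x": 24,"y": -32,"z": 0,"ax": 0,"ay": 0,"az": 0},
  {"fingers": 0,"x": 12,"y": -15,"z": 0,"ax": 0,"ay": 0,"az": 0},
  {"fingers": 0,"x": 12,"y": -15,"z": 0,"ax": 0,"ay": 0,"az": 0},
])

```text
t: 23.35
eef_pos: [0.5619, -0.0199, 0.1474]
tool_rot: [-0.0, 0.987, 0.163, -0.001]
contact_force: [-0.1, -0.5, 0.3]
gripper_width: -0.001
grasp_force: 0.0
```

>>> jog_arm([
  {"fingers": 0,"x": 0,"y": 0,"z": 0,"ax": 0,"ay": 0,"az": 0},
  {"fingers": 0,"x": 0,"y": 0,"z": 0,"ax": 0,"ay": 0,"az": 0},
  {"fingers": 0,"x": 0,"y": 0,"z": 0,"ax": 0,"ay": 0,"az": 0},
  {"fingers": 0,"x": 0,"y": 0,"z": 0,"ax": 0,"ay": 0,"az": 0},
  {"fingers": 0,"x": 0,"y": 0,"z": 0,"ax": 0,"ay": 0,"az": 0},
  {"fingers": 0,"x": 0,"y": 0,"z": 0,"ax": 0,"ay": 0,"az": 0},
  {"fingers": 0,"x": 0,"y": 0,"z": 0,"ax": 0,"ay": 0,"az": 0},
  {"fingers": 0,"x": 0,"y": 0,"z": 0,"ax": 0,"ay": 0,"az": 0},
])

```text
t: 24.15
eef_pos: [0.5621, -0.0219, 0.1486]
tool_rot: [0.0, 0.987, 0.162, 0.0]
contact_force: [0.5, -0.1, -1.0]
gripper_width: 0.001
grasp_force: 0.0
```

```bash
python3 -c "
from h import *
c=cam('wrist');go((.562,-.022,.056))
h=cv2.cvtColor(c['pixels'],cv2.COLOR_RGB2HSV)
cv2.imwrite('pics/w6.png',c['pixels'][:,:,::-1])
# black table pad as dark region; block = hole inside its convex hull
m=(h[...,2]<60).astype(np.uint8); m[235:]=0
n,l,s,ct=cv2.connectedComponentsWithStats(m)
q=np.linalg.inv(c['world_from_camera'])@np.r_[.562,-.022,.085,1];f=192/np.tan(np.radians(c['vertical_fov'])/2);u,v=(f*q[:2]/q[2]+[c['cx'],c['cy']]).round().astype(int);print('pred',u,v)
for i in np.argsort(-s[1:,4])[:6]+1: print(s[i],ct[i].round())
print('row V',h[v,u-100:u+100:5].tolist());print('col',h[v-90:v+40:5,u].tolist())"
```

```text
t 24.2 pos [ 0.5621 -0.0218  0.1485] F [-0.01  0.29  0.71] w 0.0 tool mm [-0.1  0.2 92.5] down [ 0. -0. -1.]
pred 251 194
[   0   12   45   97 2249] [20. 65.]
[293   0  61  16 501] [325.   5.]
[ 33  25  16  22 218] [41. 36.]
[ 47  85  15  19 179] [54. 94.]
[192 133  11  14  27] [197. 140.]
[184 146   8  10  18] [187. 151.]
row V [[19, 63, 189], [17, 63, 190], [17, 61, 193], [16, 69, 141], [16, 70, 139], [17, 71, 141], [18, 71, 143], [24, 12, 103], [15, 15, 101], [24, 13, 100], [20, 22, 103], [21, 17, 104], [17, 65, 130], [16, 80, 176], [18, 73, 182], [18, 72, 180], [17, 74, 179], [17, 74, 189], [18, 70, 189], [17, 70, 189], [18, 71, 191], [19, 70, 200], [17, 65, 204], [19, 68, 205], [18, 67, 210], [18, 66, 209], [19, 66, 212], [18, 68, 210], [17, 72, 203], [18, 66, 212], [18, 75, 166], [19, 55, 79], [17, 63, 81], [13, 57, 81], [16, 52, 83], [14, 52, 83], [22, 13, 223], [17, 68, 183], [17, 70, 183], [16, 68, 180]]
col [[50, 5, 142], [45, 7, 143], [45, 4, 139], [21, 18, 196], [16, 52, 74], [17, 48, 75], [15, 56, 73], [18, 61, 75], [17, 79, 146], [17, 76, 174], [18, 76, 192], [18, 70, 204], [17, 68, 203], [18, 70, 198], [18, 68, 211], [18, 69, 199], [17, 71, 198], [17, 69, 201], [18, 71, 191], [18, 71, 194], [18, 73, 186], [17, 74, 187], [17, 72, 190], [16, 70, 182], [17, 85, 179], [18, 39, 149]]
```

The predicted point lies well inside the pale top, which has about 35–50 px on every side along the row and column through (251,194). Going down; contact should come near 0.050.

>>> jog_arm([
  {"fingers": 0,"x": 1,"y": 3,"z": 12,"ax": 0,"ay": 0,"az": 0},
  {"fingers": 0,"x": 0,"y": 0,"z": 22,"ax": 0,"ay": 0,"az": 0},
  {"fingers": 0,"x": 0,"y": 0,"z": 24,"ax": 0,"ay": 0,"az": 0},
  {"fingers": 0,"x": 0,"y": 0,"z": 16,"ax": 0,"ay": 0,"az": 0},
  {"fingers": 0,"x": 0,"y": 0,"z": 8,"ax": 0,"ay": 0,"az": 0},
  {"fingers": 0,"x": 0,"y": 0,"z": 5,"ax": 0,"ay": 0,"az": 0},
  {"fingers": 0,"x": 0,"y": 0,"z": 2,"ax": 0,"ay": 0,"az": 0},
  {"fingers": 0,"x": 0,"y": 0,"z": 0,"ax": 0,"ay": 0,"az": 0},
])

```text
t: 25.0
eef_pos: [0.5643, -0.0243, 0.0598]
tool_rot: [0.0, 0.987, 0.162, 0.0]
contact_force: [-0.1, 0.4, -0.7]
gripper_width: 0.001
grasp_force: 0.0
```

>>> jog_arm([
  {"fingers": 0,"x": 0,"y": 0,"z": 2,"ax": 0,"ay": 0,"az": 0},
  {"fingers": 0,"x": 0,"y": 0,"z": 1,"ax": 0,"ay": 0,"az": 0},
  {"fingers": 0,"x": 0,"y": 0,"z": 1,"ax": 0,"ay": 0,"az": 0},
  {"fingers": 0,"x": 0,"y": 0,"z": 0,"ax": 0,"ay": 0,"az": 0},
  {"fingers": 0,"x": 0,"y": 0,"z": 0,"ax": 0,"ay": 0,"az": 0},
  {"fingers": 0,"x": 0,"y": 0,"z": 0,"ax": 0,"ay": 0,"az": 0},
  {"fingers": 0,"x": 0,"y": 0,"z": 0,"ax": 0,"ay": 0,"az": 0},
  {"fingers": 0,"x": 0,"y": 0,"z": 0,"ax": 0,"ay": 0,"az": 0},
])

```text
t: 25.8
eef_pos: [0.564, -0.0243, 0.0555]
tool_rot: [0.0, 0.987, 0.162, 0.0]
contact_force: [0.1, 0.3, 0.1]
gripper_width: 0.0
grasp_force: 0.0
```

```bash
python3 -c "
from h import *
go((.562,-.022,.05));F(4)"
```

```text
t 25.8 pos [ 0.564  -0.0243  0.0555] F [0.14 0.35 0.11] w 0.0 tool mm [-1.1 -2.8  5.5] down [ 0. -0. -1.]
Fz mean -0.04
```

>>> jog_arm([
  {"fingers": 0,"x": 0,"y": 0,"z": 2,"ax": 0,"ay": 0,"az": 0},
  {"fingers": 0,"x": 0,"y": 0,"z": 2,"ax": 0,"ay": 0,"az": 0},
  {"fingers": 0,"x": 0,"y": 0,"z": 1.5,"ax": 0,"ay": 0,"az": 0},
  {"fingers": 0,"x": 0,"y": 0,"z": 1,"ax": 0,"ay": 0,"az": 0},
  {"fingers": 0,"x": 0,"y": 0,"z": 0,"ax": 0,"ay": 0,"az": 0},
  {"fingers": 0,"x": 0,"y": 0,"z": 0,"ax": 0,"ay": 0,"az": 0},
  {"fingers": 0,"x": 0,"y": 0,"z": 0,"ax": 0,"ay": 0,"az": 0},
  {"fingers": 0,"x": 0,"y": 0,"z": 0,"ax": 0,"ay": 0,"az": 0},
])

```text
t: 26.8
eef_pos: [0.5638, -0.0243, 0.049]
tool_rot: [0.0, 0.987, 0.162, -0.0]
contact_force: [-1.6, 0.0, 2.3]
gripper_width: -0.001
grasp_force: 1.0
```

```bash
python3 -c "
from h import *
go((.562,-.022,.05));F(4)"
```

```text
t 26.8 pos [ 0.5638 -0.0243  0.049 ] F [-1.56  0.03  2.3 ] w -0.0 tool mm [-1.  -2.8 -1. ] down [-0. -0. -1.]
Fz mean 2.63
```

>>> jog_arm([
  {"fingers": 0,"x": 0,"y": 0,"z": 1,"ax": 0,"ay": 0,"az": 0},
  {"fingers": 0,"x": 0,"y": 0,"z": 1,"ax": 0,"ay": 0,"az": 0},
  {"fingers": 0,"x": 0,"y": 0,"z": 1,"ax": 0,"ay": 0,"az": 0},
  {"fingers": 0,"x": 0,"y": 0,"z": 1,"ax": 0,"ay": 0,"az": 0},
  {"fingers": 0,"x": 0,"y": 0,"z": 0.5,"ax": 0,"ay": 0,"az": 0},
  {"fingers": 0,"x": 0,"y": 0,"z": 0,"ax": 0,"ay": 0,"az": 0},
  {"fingers": 0,"x": 0,"y": 0,"z": 0,"ax": 0,"ay": 0,"az": 0},
  {"fingers": 0,"x": 0,"y": 0,"z": 0,"ax": 0,"ay": 0,"az": 0},
])

```text
t: 27.8
eef_pos: [0.5639, -0.0243, 0.0445]
tool_rot: [0.0, 0.987, 0.162, -0.0]
contact_force: [-2.2, 0.2, 5.1]
gripper_width: 0.002
grasp_force: 2.4
```

```bash
python3 -c "
from h import *
go((.562,-.022,.05));F(4)"
```

```text
t 27.8 pos [ 0.5639 -0.0243  0.0445] F [-2.19  0.16  5.12] w 0.0 tool mm [-1.1 -2.8 -5.5] down [-0. -0. -1.]
Fz mean 4.83
```

>>> jog_arm([
  {"fingers": 0,"x": 0,"y": 0,"z": -4,"ax": 0,"ay": 0,"az": 0},
  {"fingers": 0,"x": 0,"y": 0,"z": -8,"ax": 0,"ay": 0,"az": 0},
  {"fingers": 0,"x": 0,"y": 0,"z": -18,"ax": 0,"ay": 0,"az": 0},
  {"fingers": 0,"x": 0,"y": 0,"z": -25,"ax": 0,"ay": 0,"az": 0},
  {"fingers": 0,"x": 0,"y": 0,"z": -25,"ax": 0,"ay": 0,"az": 0},
  {"fingers": 0,"x": 0,"y": 0,"z": -25,"ax": 0,"ay": 0,"az": 0},
  {"fingers": 0,"x": 0,"y": 0,"z": -15,"ax": 0,"ay": 0,"az": 0},
  {"fingers": 0,"x": 0,"y": 0,"z": 0,"ax": 0,"ay": 0,"az": 0},
])

```text
t: 28.8
eef_pos: [0.566, -0.0241, 0.1673]
tool_rot: [0.0, 0.987, 0.162, 0.003]
contact_force: [0.5, 0.5, -0.6]
gripper_width: 0.0
grasp_force: 0.0
```

```bash
python3 -c "
from h import *
F(8);c=cam('scene');go((.562,-.022,.165))
a=cv2.imread('pics/scene0.png')[:,:,::-1];a2=cv2.imread('pics/scene2.png')[:,:,::-1]
for nm,im in(('start',a),('after dark',a2),('now',c['pixels'])):
  p=im.astype(int);m=(p[...,0]-np.maximum(p[...,1],p[...,2])>60); g=(p[...,1]-np.maximum(p[...,0],p[...,2])>20)
  for k,b in {'dark':(193,160,210,180),'pale':(228,180,242,205),'honey':(262,225,282,255)}.items():
    o=[]
    for mm in(m,g):
      v,u=np.nonzero(mm[b[1]:b[3],b[0]:b[2]]); o.append((len(v),(v.mean()+b[1]).round(1) if len(v) else None))
    print(nm,k,'red',o[0],'green',o[1])"
```

```text
Fz mean -0.18
t 29.25 pos [ 0.5636 -0.0243  0.1638] F [-0.16 -0.13  0.15] w 0.0 tool mm [-0.8 -2.7 -1.2] down [-0.001  0.    -1.   ]
start dark red (6, np.float64(167.5)) green (15, np.float64(169.3))
start pale red (2, np.float64(188.0)) green (1, np.float64(194.0))
start honey red (13, np.float64(238.5)) green (25, np.float64(241.0))
after dark dark red (6, np.float64(168.5)) green (7, np.float64(169.6))
after dark pale red (2, np.float64(188.0)) green (2, np.float64(193.5))
after dark honey red (13, np.float64(238.5)) green (24, np.float64(240.9))
now dark red (3, np.float64(168.7)) green (5, np.float64(169.4))
now pale red (3, np.float64(190.0)) green (1, np.float64(194.0))
now honey red (15, np.float64(239.8)) green (13, np.float64(241.3))
```

All three red pointers have moved down into their green bands, and the arm is clear of everything.

```bash
python3 -c "
from station import bot
print(bot.hand_in())"
```

```text
the job is handed in; nothing more can be done
None
```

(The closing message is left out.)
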